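# Drag the parts tray into its bench dock and bolt it in

### The arm

A 6-joint arm with a two-finger parallel gripper is mounted at the origin on a cart in front of the work surface, level with it; the furniture and walls round the work are solid. World frame = base frame: x ahead of the robot, y to its left, z up, the work surface at z = 0. Lengths are in m, angles in rad, forces in N, time in s.
With the tool pointing down it reaches from about 0.225 to 0.875 m from the base axis. Payload 3.4 kg.
Tool frame: the origin (TCP) lies at the very end of the fingers, on their centre line; the grasp point (between the pads) lies behind it (manip.grasp_offset is the z of the grasp point in the tool frame, in m); z points along the fingers, y is the line along which they close (so a half turn about z gives the same grasp; the last joint's range is limited). The gripper opens to 85 mm and grips with 20 to 120 N. Pads are 22 mm wide; open, the fingers measure 114 mm over their backs; the gripper's body (76 mm by 85 mm) begins 54 mm behind the grasp point. The pads swing forward as they close: fully open they stand 13 mm farther back than shut.
Start: joints at [1.132, 0.276, 1.505, -0, 1.361, -0.121], TCP at [0.18, 0.546, 0.231] pointing down, gripper open.
Joint ranges: [-2.89, 2.89], [-0.75, 2.08], [0.22, 2.7], [-1.18, 4.32], [0.11, 2.71], [-2.7, 2.7]. Speed limits (rad/s): [2.57, 2.57, 3.14, 3.14, 3.14, 3.14].

### API

Orientations are given as a unit quaternion [w, x, y, z].
In Python, from rig import manip gives the robot as it stands.
- The arm moves only by the shell command python3 -m pendant 'ROWS' [FORCE]. ROWS is JSON, a list of rows, each an object of numbers: "dx", "dy", "dz": the shift along the tool's x, y, z in m; "rx", "ry", "rz": the turn, a rotation vector about the tool's x, y, z in degrees; "hand": the finger opening in m, from 0 to 0.0854. In form: [{"dx": .., "dy": .., "dz": .., "rx": .., "ry": .., "rz": .., "hand": ..}, ...]. A call has 1 to 12 rows; each row shifts and turns the commanded pose from where the row before left it, along the tool's axes as they then stand; what a row does not reach is not made up. A row lasts 1/12 s, in which the tool goes at most 41.7 mm and 7.16 degrees, less where a joint would pass 70% of its speed; a pose out of reach is approached as far as the arm can. A call is refused whole if a number of a shift passes 0.0417 or a number of a turn 7.16, either way. A call with a gripper value outside its range is refused whole. The fingers move at their own pace and stop on an object; FORCE is the grip in N (left out, the last holds). Time passes only in rows, so rows that do not move let the fingers close. It gives the time, the measured TCP pose, the force, the opening and the grip force at its end, in the units of the state.
- manip.get_state(): the state, without advancing time (a new reading comes with each control period).
- manip.get_image(name): name is "scene" or "top" or "wrist"; returns a dict with "frame" (420x560x3 uint8, red, green, blue), "fx", "fy", "cx", "cy" (pixels), "distortion" ([k1, k2, p1, p2, k3] as OpenCV has them; the pictures are not rectified), "position" and "attitude" of the camera in the world; the wrist camera has in their place "mount" (4x4, takes a point from camera to tool coordinates, whose origin is the TCP and whose axes are the flange's). Camera axes: x right, y up, looking along -z (the intrinsics and any distortion apply to the point x, -y, -z); pixel columns grow to the right and rows downward; lengths in m; the calibration is good to about 2 mm. A picture is of the moment at which its call begins: read the wrist's pose just before it. There is no depth.
- manip.sign_off(): hands the job in; it is judged then, once.
The state is a dict: "clock": time; "qpos": joint angles; "qd": joint speeds; "effort": joint torques, N m; "position": TCP position; "ee_rot": TCP orientation; "contact_force": force on the tool from outside, world axes, zero at the start; "moment": the same for the moment, N m; "width": finger opening in m; "gripper_force": force on a finger pad.
Only numpy, scipy, OpenCV 4.12 (cv2) and the standard library are available. Lean on these libraries where they do the work, as an engineer would, in place of code of your own. Each camera call takes 0.05 s, during which the arm holds its last target. There are 200 camera calls.

### The job

Without reaching into the metal parts tray or lifting it, hook the fingertips behind its far wall and drag it towards you into the wooden dock until it has pushed both stiff buffers fully into the stop bar, and press it home there with about 15 N for half a second. Then slide the red-knobbed bolt fully to the right, behind the tray, and leave it there. Be gentle: no push on the tray or the dock may pass 20 N, the ring and the two stones must stay in the tray, and the other things on the bench must be left where they are.

Things in the scene. Friction and masses are not known exactly. Their poses are not given: they have to be found in the camera images.
- tray: loose open pan of thin grey sheet metal, 140 (x) x 180 (y) x 25 mm, 0.25 to 0.5 kg; origin at the middle of its underside, x across its short side away from the robot (far wall's outer face at x = +70 mm, near wall's at -70 mm), y along its long side to the left, z up. Slides on the board with 1 to 5 N. Bare board behind it. Touch it from outside only.
- dock: wooden fixture on a fixed plywood board 18 mm thick; origin on the board's top where the home tray's origin belongs with the stop bar clamped nearest the robot; x away from the robot, y left, z up. Dark guides 20 mm high with inner faces at y = +-93 mm from x = -100 to +2 mm (3 mm to spare each side of the tray), then flared. The home tray's axes are parallel to the dock's.
- dock_mouth (a point): middle of the dock's mouth on the board, at dock x = 41 mm, y = 0, where the flared guides end about 107 mm to either side. The bolt's seat lies behind the left guide, at dock x = 76 to 106 mm, y = 118 to 215 mm, and is 23 mm high over the board apart from the knob.
- bolt (a joint): steel barrel bolt, 10 mm rod along dock y at x = 91 mm, 12 mm up: 0 = drawn back to the left (rod tip at y = +118 mm), 0.050 m = fully shot to the right (tip at y = +68 mm, 4 to 16 mm behind the far wall of a tray that is home). Moves at about 3 N, stays where it is left.
- bolt_knob (a point): middle of the bolt's upright red knob, 16 mm round, which reaches from 38 to 58 mm above the board on a 9 mm stem; moves with the bolt along dock -y (to the right) as it is shot.
- brass_ring: loose brass-coloured ring lying in the tray, 30 mm across, 6 mm high; origin under its centre
- green_stone: loose small green oval stone lying in the tray, 15 x 21 x 9 mm; origin under its centre
- pebble: loose flat brown banded stone lying in the tray, 22 x 30 x 9 mm; origin under its centre
- blue_pliers: bystander: blue-handled pliers, 161 x 56 x 12 mm, to the left of the dock; origin under the middle
- tape: bystander: roll of tape lying flat, 104 mm across, 25 mm high, left at the back; origin under its centre
- steel_block: bystander: small steel bench block, 52 x 52 x 20 mm, to the right near the robot; origin under its centre
- brass_block: bystander: brass-coloured cube with round cups, 50 mm, right at the back; origin under its centre
- board: fixed plywood board, 400 x 410 x 18 mm, that carries the dock; it reaches from dock x = -100 to 300 mm, y = -180 to 230 mm. Origin on the bench 70 mm nearer the robot than the dock's. Behind it to the left a black desk lamp and an open drawer hang over the bench, more than 0.3 m up: go round them, on the robot's side, with the arm.
- stop_mid (a point): dock x = -70 mm, y = 0, on the board (fixed to the dock). The light wood stop bar, 24 mm high, is clamped with its face here or up to 12 mm farther from the robot: not measured, feel for it. From the face stand two round black buffers, 8 mm or a little less, at y = +-60 mm, 12 mm up; held by friction, each goes in at about 3 N and stays in.

How it is judged:
By the outcome, as a careful person would: the job done as asked, in the order asked, and still so for the second after the job is handed in, with the robot touching nothing.
It also fails if it takes over 72 s, if anything falls off the work surface, if the arm or the gripper's body presses on something with over 40 N, if the wrist force passes 120 N, or if a joint passes its speed limit or range.

## Working session

There is one attempt and no reset: what is moved stays moved. The work goes in short steps, Python scripts to look and compute and a shell command to move; the robot and the scene stay as the last step left them, time stands still between calls to the robot, and variables do not carry over. Pictures are saved under pics/ and viewed, at most 12 in all, crops included, and the job is handed in when it is done.

```bash
mkdir -p pics
cat > h.py <<'E'
import numpy as np, cv2
from rig import manip
from scipy.spatial.transform import Rotation as R
def snap(name,fn=None):
    im=manip.get_image(name)
    if fn: cv2.imwrite('pics/'+fn,im['frame'][:,:,::-1])
    return im
def q2R(q): return R.from_quat([q[1],q[2],q[3],q[0]]).as_matrix()
def campose(im,st=None):
    if 'mount' in im:
        M=np.array(im['mount']); T=q2R(st['ee_rot'])
        return T@M[:3,3]+np.array(st['position']), T@M[:3,:3]
    a=np.array(im['attitude'])
    return np.array(im['position']), (a if a.shape==(3,3) else q2R(a))
def rays(im,uv,st=None):
    K=np.array([[im['fx'],0,im['cx']],[0,im['fy'],im['cy']],[0,0,1.]])
    p=cv2.undistortPoints(np.array(uv,float).reshape(-1,1,2),K,np.array(im['distortion'],float)).reshape(-1,2)
    c,A=campose(im,st)
    return c,(A@np.c_[p[:,0],-p[:,1],-np.ones(len(p))].T).T
def onplane(im,uv,z,st=None):
    c,d=rays(im,uv,st); return c+d*((z-c[2])/d[:,2])[:,None]
E
python3 - <<'E'
from h import *
a=snap('scene','scene.png');b=snap('top','top.png')
for i in (a,b): print({k:v for k,v in i.items() if k!='frame'})
s=manip.get_state();print(s,manip.grasp_offset)
E
```

```text
{'fx': 418.5429430890648, 'fy': 418.5429430890648, 'cx': 288.2450510444842, 'cy': 217.49074552966994, 'distortion': array([-0.09276622,  0.        ,  0.        ,  0.        ,  0.        ]), 'position': array([-0.13298495, -0.67959092,  0.93943556]), 'attitude': array([ 0.84131477,  0.35292468, -0.15534271, -0.37881692])}
{'fx': 441.5213302182504, 'fy': 441.5213302182504, 'cx': 281.6641950712788, 'cy': 208.6744643865917, 'distortion': array([-0.12645686,  0.        ,  0.        ,  0.        ,  0.        ]), 'position': array([ 0.33197686, -0.08350675,  1.28711374]), 'attitude': array([ 0.70841034,  0.06266785, -0.04524801, -0.70155552])}
{'clock': 0.1, 'qpos': array([ 1.13198420e+00,  2.76563045e-01,  1.50599285e+00, -5.55085528e-06,
        1.36066258e+00, -1.21028578e-01]), 'qd': array([-0.00118418, -0.00061519, -0.00363705, -0.00016182, -0.00031198,
        0.00019051]), 'effort': array([ 2.07636789e-03, -4.17703021e+01, -2.46403688e+01, -3.80851579e-04,
        5.78342020e-03,  9.51878576e-06]), 'position': array([0.17949684, 0.54579479, 0.23051379]), 'ee_rot': array([-2.21981668e-04,  1.58223410e-01,  9.87403004e-01, -7.82018909e-04]), 'contact_force': array([-0.11655394,  0.23347329, -0.41712654]), 'moment': array([-0.00601859, -0.02019415, -0.06556093]), 'gripper_force': 0.0, 'width': 0.08539698095832925} -0.0187
```

View pics/top.png

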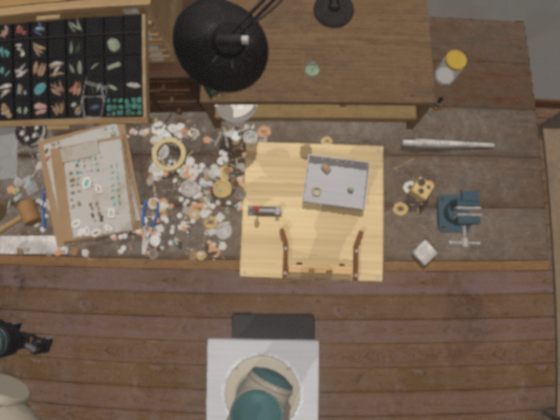

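View pics/scene.png

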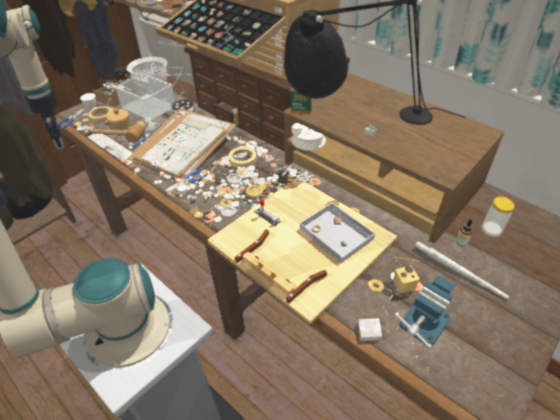

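The top view shows the board (241–384, 143–279), the tray (303–368, 156–213), the bolt with its red knob at about (255, 211) and the dock guides at about (285, 250) and (358, 250). The scene view agrees. Next I'll take measurements.

Run:
```python
from h import *
im=snap('top');f=im['frame'];hsv=cv2.cvtColor(f,cv2.COLOR_RGB2HSV)
cv2.imwrite('pics/topc.png',cv2.resize(f[135:285,235:390,::-1],None,fx=5,fy=5,interpolation=cv2.INTER_CUBIC)[:600*5//4][:,:775] if 0 else cv2.resize(f[138:285,235:391,::-1],None,fx=4,fy=4,interpolation=cv2.INTER_CUBIC))
def big(m):
    cs,_=cv2.findContours(m.astype(np.uint8),cv2.RETR_EXTERNAL,cv2.CHAIN_APPROX_NONE);return max(cs,key=cv2.contourArea)
H,S,V=[hsv[:,:,i].astype(int) for i in range(3)]
roi=np.zeros(f.shape[:2],bool);roi[135:285,235:392]=1
b=(S>70)&(V>140)&(H>12)&(H<35)&roi
m=(b).astype(np.uint8); m=cv2.morphologyEx(m,cv2.MORPH_OPEN,np.ones((3,3)))
c=big(m);w=onplane(im,c.reshape(-1,2),.018)
h=cv2.convexHull(c);r=cv2.minAreaRect(onplane(im,h.reshape(-1,2),.018)[:,:2].astype(np.float32))
print('board',r,cv2.boxPoints(r))
t=(S<60)&roi&(V>60); t[:,:295]=0;t[220:]=0;t[:,375:]=0;t[:150]=0
c=big(t);
for z in (.043,):
    r=cv2.minAreaRect(onplane(im,cv2.convexHull(c).reshape(-1,2),z)[:,:2].astype(np.float32));print('tray',r,cv2.boxPoints(r))
k=((H<6)|(H>172))&(S>130)&roi
ys,xs=np.where(k);print('red',len(xs),[(x,y) for x,y in zip(xs,ys)][:40])
```

```text
board ((0.5368857383728027, -0.13332204520702362), (0.4275061786174774, 0.4253791570663452), 88.63835906982422) [[ 0.31917685 -0.34196067]
 [ 0.74443585 -0.3520689 ]
 [ 0.7545946   0.07531658]
 [ 0.32933563  0.08542481]]
tray ((0.6038690209388733, -0.20590195059776306), (0.18330954015254974, 0.1450694352388382), 82.31534576416016) [[ 0.5197296  -0.28703415]
 [ 0.66349614 -0.30643296]
 [ 0.6880084  -0.12476975]
 [ 0.5442419  -0.10537094]]
red 14 [(np.int64(254), np.int64(207)), (np.int64(255), np.int64(207)), (np.int64(256), np.int64(207)), (np.int64(257), np.int64(207)), (np.int64(254), np.int64(208)), (np.int64(255), np.int64(208)), (np.int64(256), np.int64(208)), (np.int64(257), np.int64(208)), (np.int64(254), np.int64(209)), (np.int64(255), np.int64(209)), (np.int64(256), np.int64(209)), (np.int64(257), np.int64(209)), (np.int64(255), np.int64(210)), (np.int64(256), np.int64(210))]
```

View pics/topc.png

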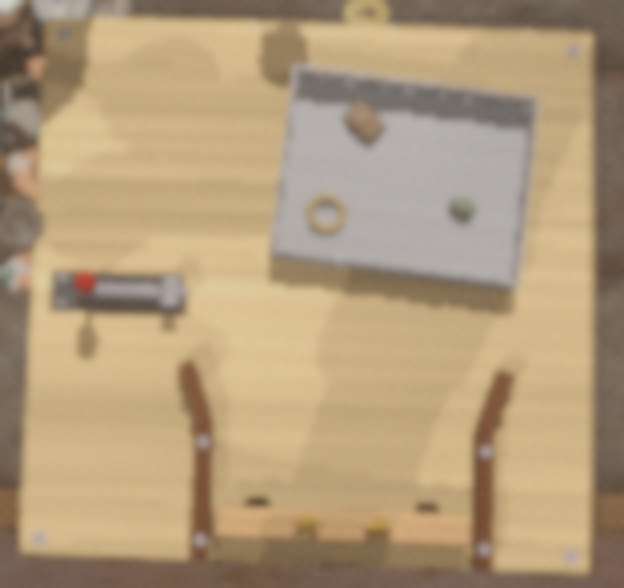

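The enlarged crop shows the tray corners at (295,65), (535,97), (515,287) and (272,255). The guides run about (202,440)–(199,540) and (485,452)–(483,549), the buffers sit at (257,502) and (427,508), and the red knob is at (84,282).

Run:
```python
from h import *
im=snap('top')
P=lambda l,z:onplane(im,np.array(l)/4.+[234.6,137.6],z)[:,:2].round(4)
print('board',P([(45,17),(594,32),(590,570),(20,553)],.018))
print('screws',P([(202,440),(485,452),(199,540),(483,549)],.038))
print('guide tips',P([(186,364),(506,374)],.038))
print('buffers',P([(257,502),(427,508)],.030)); print('knob',P([(84,282)],.076))
print('tray',P([(295,65),(535,97),(515,287),(272,255)],.043))
w=snap('wrist','w0.png');print(w['mount'],w['fx'])
```

```text
board [[ 0.729   0.0587]
 [ 0.7202 -0.3518]
 [ 0.3235 -0.3398]
 [ 0.3319  0.0671]]
screws [[ 0.4129 -0.0625]
 [ 0.4061 -0.2625]
 [ 0.3427 -0.0612]
 [ 0.338  -0.2605]]
guide tips [[ 0.4668 -0.0506]
 [ 0.4615 -0.278 ]]
buffers [[ 0.3699 -0.1018]
 [ 0.3666 -0.2221]]
knob [[0.5194 0.0201]]
tray [[ 0.6855 -0.1275]
 [ 0.663  -0.3019]
 [ 0.5233 -0.2846]
 [ 0.5451 -0.1112]]
[[ 7.92287628e-05  9.64766692e-01  2.63106866e-01  6.66103009e-02]
 [ 9.99999936e-01  1.51661501e-05 -3.56739281e-04  5.90468083e-04]
 [-3.48160494e-04  2.63106878e-01 -9.64766630e-01 -1.43554197e-01]
 [ 0.00000000e+00  0.00000000e+00  0.00000000e+00  1.00000000e+00]] 309.3604862526596
```

```bash
python3 -m pendant '[{"rz":-5.57,"dz":-0.02},{"rz":-5.57,"dz":-0.02},{"rz":-5.57,"dz":-0.02},{"dx":-0.03,"dy":-0.02},{"dx":-0.03,"dy":-0.03},{"dx":-0.03,"dy":-0.03},{"dx":-0.03,"dy":-0.03},{"dx":-0.02,"dy":-0.036},{"dx":-0.02,"dy":-0.036},{"dx":-0.02,"dy":-0.036},{"dx":-0.02,"dy":-0.036},{"dy":-0.036}]'
python3 -m pendant '[{"dx":-0.01,"dy":-0.038},{"dx":-0.01,"dy":-0.038},{"dx":-0.01,"dy":-0.038},{"dx":-0.01,"dy":-0.038},{"dx":-0.01,"dy":-0.038},{"dx":-0.01,"dy":-0.038},{"dx":-0.01,"dy":-0.038},{"dx":-0.01,"dy":-0.038},{"dy":-0.038},{"dy":-0.038},{"dy":-0.03},{}]'
cat >> h.py <<'E'
def rep(tx=None,ty=None,tz=None,yaw=None):
    s=manip.get_state();A=q2R(s['ee_rot']);p=np.array(s['position'])
    print('t',round(s['clock'],2),'p',p.round(4),'ydir',round(float(np.degrees(np.arctan2(A[1,1],A[0,1]))),2),'zdir',A[:,2].round(3),'F',np.array(s['contact_force']).round(1),'w',round(s['width'],4))
    if tx is not None:
        d=np.array([tx,ty,tz])-p; print('tool shift',(A.T@d).round(4))
    return s
E
python3 - <<'E'
from h import *
s=rep(); w=snap('wrist','w1.png'); print(s['qpos'].round(2))
E
```

```text
t 0.25 p [0.1796 0.546  0.2309] ydir 71.79 zdir [-0.    -0.001 -1.   ] F [ 0.2 -0.3  0.4] w 0.0854
[ 1.13  0.28  1.51  0.    1.36 -0.12]invalid input
invalid input
```

View pics/w1.png

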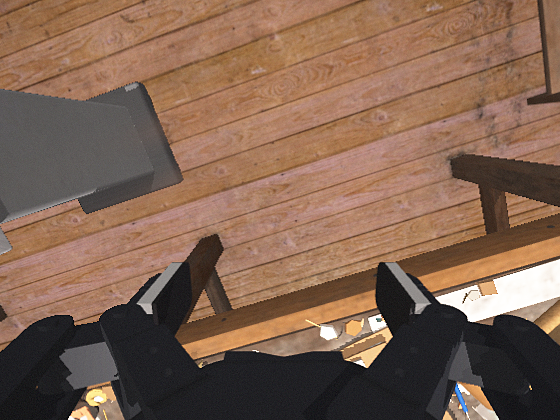

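The picture shows the floor and the bench edge under the fingers, because the arm hasn't moved: both calls were refused. I'll give every key in every row.

```bash
python3 -m pendant '[{"dx":0,"dy":0,"dz":-0.02,"rx":0,"ry":0,"rz":-5.57,"hand":0.085},{"dx":0,"dy":0,"dz":-0.02,"rx":0,"ry":0,"rz":-5.57,"hand":0.085},{"dx":0,"dy":0,"dz":-0.02,"rx":0,"ry":0,"rz":-5.57,"hand":0.085},{"dx":-0.03,"dy":-0.02,"dz":0,"rx":0,"ry":0,"rz":0,"hand":0.085},{"dx":-0.03,"dy":-0.03,"dz":0,"rx":0,"ry":0,"rz":0,"hand":0.085},{"dx":-0.03,"dy":-0.03,"dz":0,"rx":0,"ry":0,"rz":0,"hand":0.085},{"dx":-0.03,"dy":-0.03,"dz":0,"rx":0,"ry":0,"rz":0,"hand":0.085},{"dx":-0.02,"dy":-0.036,"dz":0,"rx":0,"ry":0,"rz":0,"hand":0.085},{"dx":-0.02,"dy":-0.036,"dz":0,"rx":0,"ry":0,"rz":0,"hand":0.085},{"dx":-0.02,"dy":-0.036,"dz":0,"rx":0,"ry":0,"rz":0,"hand":0.085}]'
python3 -m pendant '[{"dx":-0.01,"dy":-0.038,"dz":0,"rx":0,"ry":0,"rz":0,"hand":0.085},{"dx":-0.01,"dy":-0.038,"dz":0,"rx":0,"ry":0,"rz":0,"hand":0.085},{"dx":-0.01,"dy":-0.038,"dz":0,"rx":0,"ry":0,"rz":0,"hand":0.085},{"dx":-0.01,"dy":-0.038,"dz":0,"rx":0,"ry":0,"rz":0,"hand":0.085},{"dx":-0.01,"dy":-0.038,"dz":0,"rx":0,"ry":0,"rz":0,"hand":0.085},{"dx":-0.01,"dy":-0.038,"dz":0,"rx":0,"ry":0,"rz":0,"hand":0.085},{"dx":-0.01,"dy":-0.038,"dz":0,"rx":0,"ry":0,"rz":0,"hand":0.085},{"dx":-0.01,"dy":-0.038,"dz":0,"rx":0,"ry":0,"rz":0,"hand":0.085},{"dx":0,"dy":-0.038,"dz":0,"rx":0,"ry":0,"rz":0,"hand":0.085},{"dx":0,"dy":-0.038,"dz":0,"rx":0,"ry":0,"rz":0,"hand":0.085},{"dx":0,"dy":-0.038,"dz":0,"rx":0,"ry":0,"rz":0,"hand":0.085},{"dx":0,"dy":0,"dz":0,"rx":0,"ry":0,"rz":0,"hand":0.085}]'
python3 - <<'E'
from h import *
s=rep(.5,-.17,.29); w=snap('wrist'); print(s['qpos'].round(2))
E
```

```text
clock: 1.13
position: [0.353, 0.3235, 0.2912]
ee_rot: [0.0, 0.013, 1.0, -0.0]
contact_force: [0.4, -0.0, -0.2]
width: 0.0852
gripper_force: 0.0
clock: 2.13
position: [0.4214, -0.1013, 0.2912]
ee_rot: [0.0, 0.017, 1.0, -0.002]
contact_force: [0.1, 1.0, -0.4]
width: 0.085
gripper_force: 0.0
t 2.13 p [ 0.4214 -0.1013  0.2912] ydir 88.08 zdir [-0.    -0.005 -1.   ] F [ 0.1  1.  -0.4] w 0.085
tool shift [-0.0808 -0.066   0.0015]
[-0.39  0.03  1.66 -0.    1.45 -1.93]
```

```bash
python3 -m pendant '[{"dx":-0.027,"dy":-0.022,"dz":0,"rx":0,"ry":0,"rz":0,"hand":0.085},{"dx":-0.027,"dy":-0.022,"dz":0,"rx":0,"ry":0,"rz":0,"hand":0.085},{"dx":-0.027,"dy":-0.022,"dz":0,"rx":0,"ry":0,"rz":0,"hand":0.085},{"dx":0,"dy":0,"dz":0,"rx":0,"ry":0,"rz":0,"hand":0.085},{"dx":0,"dy":0,"dz":0,"rx":0,"ry":0,"rz":0,"hand":0.085}]'
python3 - <<'E'
from h import *
import pickle
s=rep(); w=snap('wrist'); pickle.dump((s,w),open('w2.pkl','wb'))
cv2.imwrite('pics/w2.png',cv2.resize(w['frame'][:,:,::-1],(800,600),interpolation=cv2.INTER_CUBIC))
E
```

```text
clock: 2.6
position: [0.5016, -0.1623, 0.2903]
ee_rot: [-0.001, 0.013, 1.0, 0.001]
contact_force: [0.1, 0.7, 0.4]
width: 0.0853
gripper_force: 0.0
t 2.6 p [ 0.5016 -0.1623  0.2903] ydir 88.52 zdir [-0.002  0.002 -1.   ] F [0.1 0.7 0.4] w 0.0853
```

View pics/w2.png

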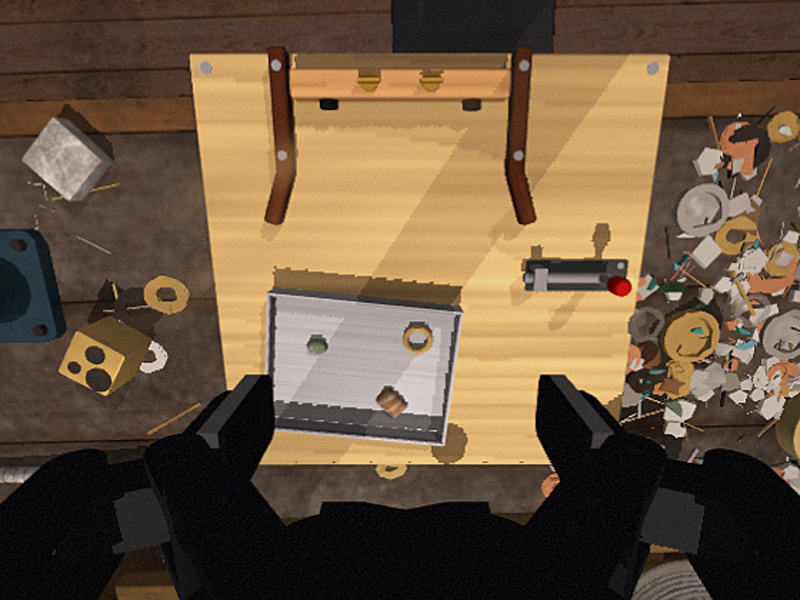

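The wrist view gives, in 800-px coordinates:
- Board near corners: (190,55) and (669,56).
- Guide screws: (276,65), (282,156), (524,65) and (518,156).
- Guide tips: about (275,222) and (526,222).
- Buffers: (328,104) and (472,104).
- Knob: (621,288).
- Tray rim corners: (269,292), (463,308) and (443,444).

Run:
```python
from h import *
import pickle
s,w=pickle.load(open('w2.pkl','rb'))
P=lambda l,z:onplane(w,(np.array(l)+.5)*.7-.5,z,s)[:,:2].round(4)
print('board near',P([(190,55),(669,56)],.018))
print('screws',P([(276,65),(282,156),(524,65),(518,156)],.038))
print('inner top edge',P([(288,70),(294,150),(513,70),(508,150)],.038))
print('tips',P([(275,222),(526,222)],.038),'buf',P([(328,104),(472,104)],.03),'knob',P([(621,288)],.07),'bar top front edge',P([(300,98),(500,98)],.042))
print('tray',P([(269,292),(463,308),(443,444)],.043))
```

```text
board near [[ 0.3227 -0.3381]
 [ 0.3336  0.0675]]
screws [[ 0.3373 -0.2611]
 [ 0.4072 -0.263 ]
 [ 0.3424 -0.0604]
 [ 0.4123 -0.0624]]
inner top edge [[ 0.3412 -0.2517]
 [ 0.4026 -0.2524]
 [ 0.3458 -0.0692]
 [ 0.4073 -0.0711]]
tips [[ 0.4621 -0.2746]
 [ 0.4679 -0.0531]] buf [[ 0.3661 -0.2223]
 [ 0.3692 -0.1009]] knob [[0.5223 0.0212]] bar top front edge [[ 0.3631 -0.2429]
 [ 0.3672 -0.0799]]
tray [[ 0.5241 -0.285 ]
 [ 0.5438 -0.1087]
 [ 0.6846 -0.1275]]
```

Run:
```python
from h import *
a=snap('scene');b=snap('top')
x=cv2.resize(a['frame'][100:260,270:500,::-1],None,fx=2.2,fy=2.2,interpolation=cv2.INTER_CUBIC)
y=cv2.resize(b['frame'][60:170,180:450,::-1],None,fx=1.9,fy=1.9,interpolation=cv2.INTER_CUBIC)
W=max(x.shape[1],y.shape[1]);pad=lambda i:cv2.copyMakeBorder(i,0,0,0,W-i.shape[1],cv2.BORDER_CONSTANT)
cv2.imwrite('pics/drawer.png',np.vstack([pad(x),pad(y)]));print(x.shape,y.shape)
```

```text
(352, 506, 3) (209, 513, 3)
```

View pics/drawer.png

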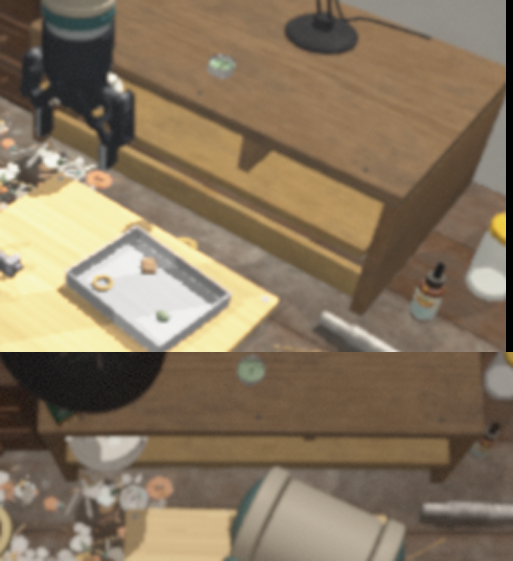

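The crops show a cabinet on the bench behind the board. Its side panel foot is at scene (433,239), and the front-right corner of its top is at scene (453,189) and top view (434,101).

Run:
```python
from h import *
a=snap('scene');b=snap('top')
def tri(u,v):
    c1,d1=rays(a,[u]);c2,d2=rays(b,[v]);d1=d1[0];d2=d2[0]
    t=np.linalg.lstsq(np.c_[d1,-d2],c2-c1,rcond=None)[0];p,q=c1+t[0]*d1,c2+t[1]*d2;return ((p+q)/2).round(3),np.linalg.norm(p-q).round(3)
print('top corner',tri((453.2,188.6),(434.2,101)))
print('foot',onplane(a,[(432.7,238.6)],0))
print('drawer front top right corner', tri((270+357/2.2,100+268/2.2),(180+448/1.9,60+(465-352)/1.9)))
print('front top edge left on top', onplane(b,[(180+40/1.9,60+78/1.9)],.2), onplane(b,[(434,101)],.2))
```

```text
top corner (array([ 0.782, -0.448,  0.218]), np.float64(0.002))
foot [[ 7.97476492e-01 -4.36654646e-01 -1.11022302e-16]]
drawer front top right corner (array([ 0.774, -0.43 ,  0.088]), np.float64(0.01))
front top edge left on top [[0.784409   0.16004427 0.2       ]] [[ 0.78906722 -0.45330423  0.2       ]]
```

```bash
python3 -m pendant '[{"dx":-0.034,"dy":-0.0051,"dz":0,"rx":0,"ry":0,"rz":5.4,"hand":0.085},{"dx":-0.034,"dy":-0.0051,"dz":0,"rx":0,"ry":0,"rz":0,"hand":0.085},{"dx":-0.034,"dy":-0.0051,"dz":0.02,"rx":0,"ry":0,"rz":0,"hand":0.085},{"dx":-0.034,"dy":-0.0051,"dz":0.03,"rx":0,"ry":0,"rz":0,"hand":0.085},{"dx":-0.034,"dy":-0.0051,"dz":0.03,"rx":0,"ry":0,"rz":0,"hand":0.085},{"dx":-0.034,"dy":-0.0051,"dz":0.03,"rx":0,"ry":0,"rz":0,"hand":0.085},{"dx":0,"dy":0,"dz":0.03,"rx":0,"ry":0,"rz":0,"hand":0.085},{"dx":0,"dy":0,"dz":0,"rx":0,"ry":0,"rz":0,"hand":0.085},{"dx":0,"dy":0,"dz":0,"rx":0,"ry":0,"rz":0,"hand":0.085},{"dx":0,"dy":0,"dz":0,"rx":0,"ry":0,"rz":0,"hand":0.085}]'
python3 - <<'E'
from h import *
s=rep(.7007,-.2171,.06); print(s['qpos'].round(2))
E
```

```text
clock: 3.68
position: [0.6917, -0.2118, 0.1613]
ee_rot: [0.001, 0.06, 0.998, -0.0]
contact_force: [0.7, -0.2, -0.2]
width: 0.0852
gripper_force: 0.0
t 3.68 p [ 0.6917 -0.2118  0.1613] ydir 83.13 zdir [ 0.002 -0.001 -1.   ] F [ 0.7 -0.2 -0.2] w 0.0852
tool shift [-0.0094 -0.0042  0.1013]
[-0.39  0.54  1.26  0.    1.35 -1.84]
```

```bash
python3 -m pendant '[{"dx":-0.0094,"dy":-0.0042,"dz":0,"rx":0,"ry":0,"rz":0,"hand":0.085},{"dx":0,"dy":0,"dz":0.03,"rx":0,"ry":0,"rz":0,"hand":0.085},{"dx":0,"dy":0,"dz":0.03,"rx":0,"ry":0,"rz":0,"hand":0.085},{"dx":0,"dy":0,"dz":0.03,"rx":0,"ry":0,"rz":0,"hand":0.085},{"dx":0,"dy":0,"dz":0.015,"rx":0,"ry":0,"rz":0,"hand":0.085},{"dx":0,"dy":0,"dz":0,"rx":0,"ry":0,"rz":0,"hand":0.085},{"dx":0,"dy":0,"dz":0,"rx":0,"ry":0,"rz":0,"hand":0.085}]'
python3 - <<'E'
from h import *
import pickle
s=rep(.7007,-.2171,.012); w=snap('wrist'); pickle.dump((s,w),open('w3.pkl','wb'))
cv2.imwrite('pics/w3.png',w['frame'][:,:,::-1])
E
```

```text
clock: 4.27
position: [0.701, -0.2176, 0.0567]
ee_rot: [0.001, 0.06, 0.998, -0.0]
contact_force: [-0.0, -0.2, 0.4]
width: 0.0852
gripper_force: 0.0
t 4.27 p [ 0.701  -0.2176  0.0567] ydir 83.1 zdir [ 0.003 -0.001 -1.   ] F [-0.  -0.2  0.4] w 0.0852
tool shift [0.0005 0.0005 0.0447]
```

View pics/w3.png

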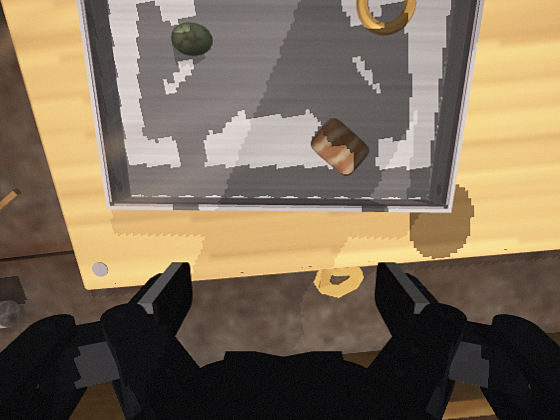

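The tray's far wall runs level at v≈209 from u=107 to 452, and the fingertips stand behind it, centred and aligned. I'll descend.

```bash
python3 -m pendant '[{"dx":0,"dy":0,"dz":0.02,"rx":0,"ry":0,"rz":0,"hand":0.085},{"dx":0,"dy":0,"dz":0.014,"rx":0,"ry":0,"rz":0,"hand":0.085},{"dx":0,"dy":0,"dz":0.003,"rx":0,"ry":0,"rz":0,"hand":0.085},{"dx":0,"dy":0,"dz":0.003,"rx":0,"ry":0,"rz":0,"hand":0.085},{"dx":0,"dy":0,"dz":0.003,"rx":0,"ry":0,"rz":0,"hand":0.085},{"dx":0,"dy":0,"dz":0,"rx":0,"ry":0,"rz":0,"hand":0.085}]'
```

```text
clock: 4.82
position: [0.7012, -0.2177, 0.0124]
ee_rot: [0.001, 0.06, 0.998, -0.0]
contact_force: [-0.1, -0.1, 0.0]
width: 0.085
gripper_force: 0.0
```

```bash
python3 -m pendant '[{"dx":0.005,"dy":0,"dz":0.001,"rx":0,"ry":0,"rz":0,"hand":0.085},{"dx":0.004,"dy":0,"dz":0.001,"rx":0,"ry":0,"rz":0,"hand":0.085},{"dx":0.002,"dy":0,"dz":0,"rx":0,"ry":0,"rz":0,"hand":0.085},{"dx":0.002,"dy":0,"dz":0,"rx":0,"ry":0,"rz":0,"hand":0.085},{"dx":0.002,"dy":0,"dz":0,"rx":0,"ry":0,"rz":0,"hand":0.085},{"dx":0.002,"dy":0,"dz":0,"rx":0,"ry":0,"rz":0,"hand":0.085}]'
python3 -m pendant '[{"dx":0.002,"dy":0,"dz":0,"rx":0,"ry":0,"rz":0,"hand":0.085},{"dx":0.002,"dy":0,"dz":0,"rx":0,"ry":0,"rz":0,"hand":0.085},{"dx":0.002,"dy":0,"dz":0,"rx":0,"ry":0,"rz":0,"hand":0.085}]'
python3 -m pendant '[{"dx":0.002,"dy":0,"dz":0,"rx":0,"ry":0,"rz":0,"hand":0.085},{"dx":0.002,"dy":0,"dz":0,"rx":0,"ry":0,"rz":0,"hand":0.085},{"dx":0.002,"dy":0,"dz":0,"rx":0,"ry":0,"rz":0,"hand":0.085}]'
```

```text
clock: 5.32
position: [0.6843, -0.2154, 0.0094]
ee_rot: [0.001, 0.06, 0.998, 0.0]
contact_force: [2.5, 0.3, -0.0]
width: 0.0854
gripper_force: 1.1
clock: 5.57
position: [0.6781, -0.2149, 0.0094]
ee_rot: [0.001, 0.06, 0.998, -0.0]
contact_force: [2.6, 0.3, 0.1]
width: 0.0852
gripper_force: 1.2
clock: 5.82
position: [0.6719, -0.2141, 0.0093]
ee_rot: [0.0, 0.06, 0.998, -0.0]
contact_force: [4.2, 0.0, -0.1]
width: 0.085
gripper_force: 1.4
```

```bash
python3 -m pendant '[{"dx":0.0052,"dy":0.002,"dz":0,"rx":0,"ry":0,"rz":0,"hand":0.085},{"dx":0.0052,"dy":0.002,"dz":0,"rx":0,"ry":0,"rz":0,"hand":0.085},{"dx":0.0052,"dy":0.002,"dz":0,"rx":0,"ry":0,"rz":0,"hand":0.085},{"dx":0.0052,"dy":0.002,"dz":0,"rx":0,"ry":0,"rz":0,"hand":0.085},{"dx":0.0052,"dy":0.002,"dz":0,"rx":0,"ry":0,"rz":0,"hand":0.085},{"dx":0.0052,"dy":0.002,"dz":0,"rx":0,"ry":0,"rz":0,"hand":0.085}]'
cat >> h.py <<'E'
ex=np.array([.99966,-.0262]);ey=np.array([.0262,.99966]);O=np.array([.4262,-.1624])
def dock(p): p=np.atleast_2d(p)[:,:2]-O; return np.c_[p@ex,p@ey].round(4)
def far(w,s):
    """far wall's rim in wrist picture: bright line in front of the fingers"""
    g=w['frame'];hs=cv2.cvtColor(g,cv2.COLOR_RGB2HSV)
    m=((hs[:,:,1]<50)).astype(np.uint8); m[255:]=0
    m=cv2.morphologyEx(m,cv2.MORPH_OPEN,np.ones((3,3)))
    n,l,st,_=cv2.connectedComponentsWithStats(m);k=1+np.argmax(st[1:,4]);c=l==k
    us=[];vs=[]
    for u in range(560):
        v=np.where(c[:,u])[0]
        if len(v) and v[-1]>120: us.append(u);vs.append(v[-1])
    us=np.array(us);vs=np.array(vs);ok=abs(vs-np.median(vs))<25
    return us[ok],vs[ok]
E
python3 - <<'E'
from h import *
s=rep();print('tcp dock',dock(s['position'])); w=snap('wrist'); u,v=far(w,s);print(u[0],u[-1],v[0],v[-1],v[len(v)//2])
P=onplane(w,[(u[3],v[3]),(u[-4],v[-4])],.043,s);print(dock(P))
E
```

```text
clock: 6.32
position: [0.6417, -0.1981, 0.0093]
ee_rot: [0.0, 0.06, 0.998, -0.0]
contact_force: [2.4, -2.4, 0.7]
width: 0.0849
gripper_force: 1.6
t 6.32 p [ 0.6417 -0.1981  0.0093] ydir 83.11 zdir [ 0.001 -0.    -1.   ] F [ 2.4 -2.4  0.7] w 0.0849
tcp dock [[ 0.2164 -0.0301]]
34 518 230 233 254
[[ 0.1823 -0.1198]
 [ 0.201   0.0605]]
```

```bash
python3 -m pendant '[{"dx":0.0052,"dy":0.002,"dz":0,"rx":0,"ry":0,"rz":0,"hand":0.085},{"dx":0.0052,"dy":0.002,"dz":0,"rx":0,"ry":0,"rz":0,"hand":0.085},{"dx":0.0052,"dy":0.002,"dz":0,"rx":0,"ry":0,"rz":0,"hand":0.085},{"dx":0.0052,"dy":0.002,"dz":0,"rx":0,"ry":0,"rz":0,"hand":0.085},{"dx":0.0052,"dy":0.002,"dz":0,"rx":0,"ry":0,"rz":0,"hand":0.085}]'
python3 -m pendant '[{"dx":0.003,"dy":0.0025,"dz":0,"rx":0,"ry":0,"rz":-0.9,"hand":0.085},{"dx":0.003,"dy":0.0025,"dz":0,"rx":0,"ry":0,"rz":-0.9,"hand":0.085},{"dx":0.003,"dy":0.0025,"dz":0,"rx":0,"ry":0,"rz":-0.9,"hand":0.085},{"dx":0.003,"dy":0.0025,"dz":0,"rx":0,"ry":0,"rz":-0.9,"hand":0.085},{"dx":0.003,"dy":0.0025,"dz":0,"rx":0,"ry":0,"rz":-0.9,"hand":0.085},{"dx":0.003,"dy":0.002,"dz":0,"rx":0,"ry":0,"rz":-0.9,"hand":0.085}]'
python3 - <<'E'
from h import *
s=rep();print('tcp dock',dock(s['position'])); w=snap('wrist','w4.png')
t=snap('top');cv2.imwrite('pics/t4.png',cv2.resize(t['frame'][138:285,235:391,::-1],None,fx=4,fy=4,interpolation=cv2.INTER_CUBIC))
E
```

```text
clock: 6.78
position: [0.617, -0.185, 0.0091]
ee_rot: [0.0, 0.06, 0.998, -0.0]
contact_force: [3.4, -1.2, 1.5]
width: 0.0852
gripper_force: 1.5
clock: 7.28
position: [0.6006, -0.1689, 0.0091]
ee_rot: [0.0, 0.012, 1.0, 0.0]
contact_force: [3.1, -1.2, 1.5]
width: 0.085
gripper_force: 1.5
t 7.28 p [ 0.6006 -0.1689  0.0091] ydir 88.59 zdir [ 0.  0. -1.] F [ 3.1 -1.2  1.5] w 0.085
tcp dock [[ 0.1745 -0.0019]]
```

View pics/w4.png

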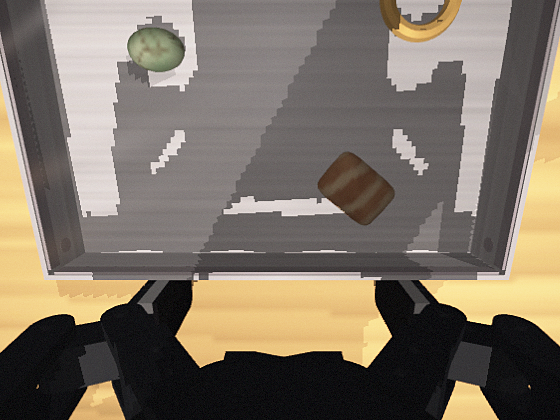

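The tray followed: its far wall is level at v≈277 with corners at u≈45 and 510, centred between the fingers, and its contents are still inside. I'll compute its offset in the dock frame.

Run:
```python
from h import *
s=rep();w=snap('wrist');P=dock(onplane(w,[(45,278),(511,277)],.043,s));print(P,P.mean(0),np.degrees(np.arctan2(P[1,0]-P[0,0],P[1,1]-P[0,1])))
t=snap('top');f=t['frame'];hs=cv2.cvtColor(f,cv2.COLOR_RGB2HSV)
m=((hs[:,:,1]<60)&(hs[:,:,2]>60)).astype(np.uint8);k=np.zeros_like(m);k[160:260,292:352]=1;m&=k
g=np.array([(u,v) for v in range(200,252) for u in (np.where(m[v])[0][[0,-1]] if m[v].any() else [])])
for v in range(205,245,5):
    r=np.where(m[v])[0]
    if len(r): print(v,r[0],r[-1],dock(onplane(t,[(r[0]-.5,v),(r[-1]+.5,v)],.043)).tolist())
```

```text
t 7.38 p [ 0.5998 -0.1684  0.009 ] ydir 88.55 zdir [-0.001  0.001 -1.   ] F [1.8 0.3 0.8] w 0.0847
[[ 0.1628 -0.0937]
 [ 0.1624  0.0879]] [ 0.1626 -0.0029] -0.126201953422717
205 292 351 [[0.1058, 0.0856], [0.1117, -0.0856]]
210 292 351 [[0.0914, 0.0851], [0.0972, -0.0858]]
215 292 351 [[0.077, 0.0846], [0.0829, -0.086]]
220 292 351 [[0.0627, 0.0841], [0.0685, -0.0862]]
225 292 351 [[0.0484, 0.0836], [0.0542, -0.0864]]
230 292 351 [[0.0342, 0.0831], [0.04, -0.0866]]
235 292 351 [[0.02, 0.0826], [0.0258, -0.0868]]
240 292 323 [[0.0059, 0.0821], [0.009, -0.008]]
```

```bash
python3 -m pendant '[{"dx":0.004,"dy":0.0008,"dz":0,"rx":0,"ry":0,"rz":0,"hand":0.085},{"dx":0.004,"dy":0.0008,"dz":0,"rx":0,"ry":0,"rz":0,"hand":0.085},{"dx":0.004,"dy":0.0008,"dz":0,"rx":0,"ry":0,"rz":0,"hand":0.085},{"dx":0.004,"dy":0.0006,"dz":0,"rx":0,"ry":0,"rz":0,"hand":0.085},{"dx":0.004,"dy":0,"dz":0,"rx":0,"ry":0,"rz":0,"hand":0.085}]'
python3 -m pendant '[{"dx":0.004,"dy":0,"dz":0,"rx":0,"ry":0,"rz":0,"hand":0.085},{"dx":0.004,"dy":0,"dz":0,"rx":0,"ry":0,"rz":0,"hand":0.085},{"dx":0.004,"dy":0,"dz":0,"rx":0,"ry":0,"rz":0,"hand":0.085},{"dx":0.004,"dy":0,"dz":0,"rx":0,"ry":0,"rz":0,"hand":0.085},{"dx":0.004,"dy":0,"dz":0,"rx":0,"ry":0,"rz":0,"hand":0.085}]'
python3 - <<'E'
from h import *
s=rep();print(dock(s['position']));w=snap('wrist','w5.png')
g=cv2.cvtColor(w['frame'],cv2.COLOR_RGB2HSV)
for v in (230,250,262,270): 
    r=np.where(g[v,:,1]<70)[0];print(v,r[:3],r[-3:])
E
```

```text
clock: 7.9
position: [0.5799, -0.1655, 0.0089]
ee_rot: [-0.0, 0.013, 1.0, 0.0]
contact_force: [1.5, 0.3, -0.7]
width: 0.0851
gripper_force: 1.0
clock: 8.32
position: [0.5603, -0.1653, 0.0091]
ee_rot: [-0.0, 0.013, 1.0, 0.0]
contact_force: [1.9, 0.5, -0.9]
width: 0.0849
gripper_force: 0.9
t 8.32 p [ 0.5603 -0.1653  0.0091] ydir 88.5 zdir [-0.  0. -1.] F [ 1.9  0.5 -0.9] w 0.0849
[[0.1342 0.0007]]
230 [34 35 36] [517 518 519]
250 [38 39 40] [513 514 515]
262 [41 42 43] [510 511 512]
270 [43 44 45] [508 509 510]
```

View pics/w5.png

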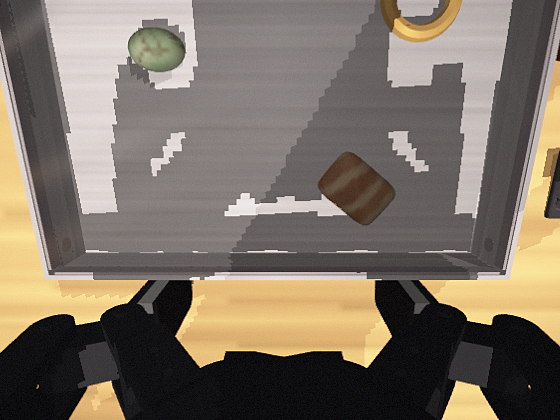

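The tray hasn't moved relative to the fingers (corners 44 and 511, level) and is centred to about 1 mm. I'll keep pulling.

```bash
python3 -m pendant '[{"dx":0.004,"dy":0,"dz":0,"rx":0,"ry":0,"rz":0,"hand":0.085},{"dx":0.004,"dy":0,"dz":0,"rx":0,"ry":0,"rz":0,"hand":0.085},{"dx":0.004,"dy":0,"dz":0,"rx":0,"ry":0,"rz":0,"hand":0.085},{"dx":0.004,"dy":0,"dz":0,"rx":0,"ry":0,"rz":0,"hand":0.085}]'
python3 -m pendant '[{"dx":0.003,"dy":0,"dz":0,"rx":0,"ry":0,"rz":0,"hand":0.085},{"dx":0.003,"dy":0,"dz":0,"rx":0,"ry":0,"rz":0,"hand":0.085},{"dx":0.002,"dy":0,"dz":0,"rx":0,"ry":0,"rz":0,"hand":0.085},{"dx":0.002,"dy":0,"dz":0,"rx":0,"ry":0,"rz":0,"hand":0.085}]'
python3 -m pendant '[{"dx":0.002,"dy":0,"dz":0,"rx":0,"ry":0,"rz":0,"hand":0.085},{"dx":0.002,"dy":0,"dz":0,"rx":0,"ry":0,"rz":0,"hand":0.085}]'
```

```text
clock: 8.7
position: [0.5447, -0.1649, 0.0093]
ee_rot: [0.0, 0.013, 1.0, -0.0]
contact_force: [1.9, 0.1, -1.0]
width: 0.085
gripper_force: 1.2
clock: 9.03
position: [0.5349, -0.1647, 0.0093]
ee_rot: [0.0, 0.013, 1.0, -0.0]
contact_force: [3.4, -0.3, 0.4]
width: 0.0853
gripper_force: 1.4
clock: 9.2
position: [0.531, -0.1646, 0.0092]
ee_rot: [0.0, 0.013, 1.0, -0.0]
contact_force: [3.0, -0.0, 0.5]
width: 0.0851
gripper_force: 1.5
```

```bash
python3 -m pendant '[{"dx":0.002,"dy":0,"dz":0,"rx":0,"ry":0,"rz":0,"hand":0.085},{"dx":0.002,"dy":0,"dz":0,"rx":0,"ry":0,"rz":0,"hand":0.085}]'
python3 -m pendant '[{"dx":0.001,"dy":0,"dz":0,"rx":0,"ry":0,"rz":0,"hand":0.085},{"dx":0.001,"dy":0,"dz":0,"rx":0,"ry":0,"rz":0,"hand":0.085}]'
python3 -m pendant '[{"dx":0.001,"dy":0,"dz":0,"rx":0,"ry":0,"rz":0,"hand":0.085},{"dx":0.001,"dy":0,"dz":0,"rx":0,"ry":0,"rz":0,"hand":0.085}]'
python3 -m pendant '[{"dx":0.001,"dy":0,"dz":0,"rx":0,"ry":0,"rz":0,"hand":0.085},{"dx":0.001,"dy":0,"dz":0,"rx":0,"ry":0,"rz":0,"hand":0.085}]'
```

```text
clock: 9.37
position: [0.527, -0.1645, 0.0093]
ee_rot: [0.0, 0.013, 1.0, -0.0]
contact_force: [3.1, 0.3, 0.4]
width: 0.0852
gripper_force: 1.6
clock: 9.53
position: [0.525, -0.1644, 0.0092]
ee_rot: [0.0, 0.013, 1.0, -0.0]
contact_force: [3.8, -0.3, 0.6]
width: 0.085
gripper_force: 1.6
clock: 9.7
position: [0.5231, -0.1644, 0.0092]
ee_rot: [0.0, 0.013, 1.0, -0.0]
contact_force: [3.3, 0.2, 0.4]
width: 0.0851
gripper_force: 2.5
clock: 9.87
position: [0.5226, -0.1645, 0.0093]
ee_rot: [0.002, 0.014, 1.0, -0.0]
contact_force: [7.9, 1.0, -2.0]
width: 0.085
gripper_force: 3.8
```

```bash
python3 -m pendant '[{"dx":0.001,"dy":0,"dz":0,"rx":0,"ry":0,"rz":0,"hand":0.085},{"dx":0,"dy":0,"dz":0,"rx":0,"ry":0,"rz":0,"hand":0.085}]'
python3 -m pendant '[{"dx":0.001,"dy":0,"dz":0,"rx":0,"ry":0,"rz":0,"hand":0.085},{"dx":0,"dy":0,"dz":0,"rx":0,"ry":0,"rz":0,"hand":0.085}]'
python3 -m pendant '[{"dx":0.001,"dy":0,"dz":0,"rx":0,"ry":0,"rz":0,"hand":0.085},{"dx":0,"dy":0,"dz":0,"rx":0,"ry":0,"rz":0,"hand":0.085}]'
```

```text
clock: 10.03
position: [0.5219, -0.1645, 0.0093]
ee_rot: [0.002, 0.014, 1.0, -0.0]
contact_force: [7.1, -0.1, -1.0]
width: 0.0851
gripper_force: 3.5
clock: 10.2
position: [0.521, -0.1645, 0.0093]
ee_rot: [0.002, 0.014, 1.0, -0.0]
contact_force: [7.1, 0.4, -0.7]
width: 0.0853
gripper_force: 3.6
clock: 10.37
position: [0.52, -0.1645, 0.0093]
ee_rot: [0.002, 0.014, 1.0, -0.0]
contact_force: [7.3, 1.0, -2.3]
width: 0.0851
gripper_force: 3.7
```

Steady at about 7 N: the buffers are going in.

```bash
python3 -m pendant '[{"dx":0.001,"dy":0,"dz":0,"rx":0,"ry":0,"rz":0,"hand":0.085},{"dx":0,"dy":0,"dz":0,"rx":0,"ry":0,"rz":0,"hand":0.085}]'
python3 -m pendant '[{"dx":0.001,"dy":0,"dz":0,"rx":0,"ry":0,"rz":0,"hand":0.085},{"dx":0,"dy":0,"dz":0,"rx":0,"ry":0,"rz":0,"hand":0.085}]'
python3 -m pendant '[{"dx":0.001,"dy":0,"dz":0,"rx":0,"ry":0,"rz":0,"hand":0.085},{"dx":0,"dy":0,"dz":0,"rx":0,"ry":0,"rz":0,"hand":0.085}]'
python3 -m pendant '[{"dx":0.0007,"dy":0,"dz":0,"rx":0,"ry":0,"rz":0,"hand":0.085},{"dx":0,"dy":0,"dz":0,"rx":0,"ry":0,"rz":0,"hand":0.085}]'
```

```text
clock: 10.53
position: [0.519, -0.1645, 0.0093]
ee_rot: [0.002, 0.014, 1.0, -0.0]
contact_force: [7.8, -0.4, -1.5]
width: 0.0849
gripper_force: 3.7
clock: 10.7
position: [0.518, -0.1644, 0.0093]
ee_rot: [0.002, 0.014, 1.0, -0.0]
contact_force: [6.7, -0.1, -2.0]
width: 0.0853
gripper_force: 3.7
clock: 10.87
position: [0.517, -0.1644, 0.0093]
ee_rot: [0.002, 0.014, 1.0, -0.0]
contact_force: [7.4, 0.8, -0.9]
width: 0.085
gripper_force: 3.7
clock: 11.03
position: [0.5164, -0.1644, 0.0093]
ee_rot: [0.002, 0.014, 1.0, -0.0]
contact_force: [7.0, 0.1, -0.9]
width: 0.0848
gripper_force: 3.7
```

```bash
python3 -m pendant '[{"dx":0.0007,"dy":0,"dz":0,"rx":0,"ry":0,"rz":0,"hand":0.085},{"dx":0,"dy":0,"dz":0,"rx":0,"ry":0,"rz":0,"hand":0.085}]'
python3 -m pendant '[{"dx":0.0007,"dy":0,"dz":0,"rx":0,"ry":0,"rz":0,"hand":0.085},{"dx":0,"dy":0,"dz":0,"rx":0,"ry":0,"rz":0,"hand":0.085}]'
python3 -m pendant '[{"dx":0.0007,"dy":0,"dz":0,"rx":0,"ry":0,"rz":0,"hand":0.085},{"dx":0,"dy":0,"dz":0,"rx":0,"ry":0,"rz":0,"hand":0.085}]'
```

```text
clock: 11.2
position: [0.5157, -0.1644, 0.0093]
ee_rot: [0.002, 0.014, 1.0, -0.0]
contact_force: [7.2, 0.5, -1.7]
width: 0.0851
gripper_force: 3.7
clock: 11.37
position: [0.5157, -0.1644, 0.0095]
ee_rot: [0.003, 0.014, 1.0, -0.0]
contact_force: [9.1, 0.3, -1.5]
width: 0.085
gripper_force: 4.3
clock: 11.53
position: [0.5157, -0.1644, 0.0096]
ee_rot: [0.004, 0.014, 1.0, -0.0]
contact_force: [9.7, 1.3, -1.9]
width: 0.0849
gripper_force: 4.9
```

The tray has stopped at x = 0.5157. I'll raise the force to about 15 N.

```bash
python3 -m pendant '[{"dx":0.0008,"dy":0,"dz":0,"rx":0,"ry":0,"rz":0,"hand":0.085},{"dx":0,"dy":0,"dz":0,"rx":0,"ry":0,"rz":0,"hand":0.085}]'
python3 -m pendant '[{"dx":0.0008,"dy":0,"dz":0,"rx":0,"ry":0,"rz":0,"hand":0.085},{"dx":0,"dy":0,"dz":0,"rx":0,"ry":0,"rz":0,"hand":0.085}]'
```

```text
clock: 11.7
position: [0.5158, -0.1644, 0.0098]
ee_rot: [0.005, 0.014, 1.0, -0.0]
contact_force: [11.5, 2.5, -2.1]
width: 0.0848
gripper_force: 5.6
clock: 11.87
position: [0.5158, -0.1644, 0.01]
ee_rot: [0.005, 0.014, 1.0, -0.001]
contact_force: [12.2, 3.3, -2.0]
width: 0.085
gripper_force: 6.3
```

```bash
python3 -m pendant '[{"dx":0.0008,"dy":0.0005,"dz":0,"rx":0,"ry":0,"rz":0,"hand":0.085},{"dx":0,"dy":0,"dz":0,"rx":0,"ry":0,"rz":0,"hand":0.085}]'
python3 -m pendant '[{"dx":0.0005,"dy":0.0005,"dz":0,"rx":0,"ry":0,"rz":0,"hand":0.085},{"dx":0,"dy":0,"dz":0,"rx":0,"ry":0,"rz":0,"hand":0.085}]'
```

```text
clock: 12.03
position: [0.5158, -0.1644, 0.0102]
ee_rot: [0.006, 0.014, 1.0, -0.001]
contact_force: [13.6, 1.2, -1.4]
width: 0.0854
gripper_force: 6.8
clock: 12.2
position: [0.5158, -0.1643, 0.0104]
ee_rot: [0.007, 0.014, 1.0, -0.001]
contact_force: [14.6, 0.8, -2.1]
width: 0.085
gripper_force: 7.1
```

Hold for well over 0.5 s at about 15 N.

```bash
python3 -m pendant '[{"dx":0.0003,"dy":0,"dz":0,"rx":0,"ry":0,"rz":0,"hand":0.085},{"dx":0,"dy":0,"dz":0,"rx":0,"ry":0,"rz":0,"hand":0.085},{"dx":0,"dy":0,"dz":0,"rx":0,"ry":0,"rz":0,"hand":0.085},{"dx":0,"dy":0,"dz":0,"rx":0,"ry":0,"rz":0,"hand":0.085}]'
python3 -m pendant '[{"dx":0,"dy":0,"dz":0,"rx":0,"ry":0,"rz":0,"hand":0.085},{"dx":0,"dy":0,"dz":0,"rx":0,"ry":0,"rz":0,"hand":0.085},{"dx":0,"dy":0,"dz":0,"rx":0,"ry":0,"rz":0,"hand":0.085},{"dx":0,"dy":0,"dz":0,"rx":0,"ry":0,"rz":0,"hand":0.085}]'
python3 -m pendant '[{"dx":0,"dy":0,"dz":0,"rx":0,"ry":0,"rz":0,"hand":0.085},{"dx":0,"dy":0,"dz":0,"rx":0,"ry":0,"rz":0,"hand":0.085},{"dx":0,"dy":0,"dz":0,"rx":0,"ry":0,"rz":0,"hand":0.085},{"dx":0,"dy":0,"dz":0,"rx":0,"ry":0,"rz":0,"hand":0.085}]'
```

```text
clock: 12.53
position: [0.5158, -0.1644, 0.0104]
ee_rot: [0.007, 0.014, 1.0, -0.001]
contact_force: [14.8, 0.7, -2.9]
width: 0.0852
gripper_force: 7.3
clock: 12.87
position: [0.5158, -0.1643, 0.0104]
ee_rot: [0.007, 0.014, 1.0, -0.001]
contact_force: [14.1, 0.0, -2.2]
width: 0.0851
gripper_force: 7.3
clock: 13.2
position: [0.5158, -0.1643, 0.0104]
ee_rot: [0.007, 0.014, 1.0, -0.001]
contact_force: [14.7, 0.7, -2.1]
width: 0.0849
gripper_force: 7.3
```

```bash
python3 -m pendant '[{"dx":-0.003,"dy":0,"dz":0,"rx":0,"ry":0,"rz":0,"hand":0.085},{"dx":-0.005,"dy":0,"dz":0,"rx":0,"ry":0,"rz":0,"hand":0.085},{"dx":-0.01,"dy":0,"dz":0,"rx":0,"ry":0,"rz":0,"hand":0.085},{"dx":-0.008,"dy":0,"dz":0,"rx":0,"ry":0,"rz":0,"hand":0.085},{"dx":0,"dy":0,"dz":-0.02,"rx":0,"ry":0,"rz":0,"hand":0.085},{"dx":0,"dy":0,"dz":-0.04,"rx":0,"ry":0,"rz":0,"hand":0.085},{"dx":0,"dy":0,"dz":-0.04,"rx":0,"ry":0,"rz":0,"hand":0.085},{"dx":0,"dy":0,"dz":-0.04,"rx":0,"ry":0,"rz":0,"hand":0},{"dx":0,"dy":0,"dz":-0.04,"rx":0,"ry":0,"rz":0,"hand":0},{"dx":0,"dy":0.03,"dz":-0.02,"rx":0,"ry":0,"rz":0,"hand":0},{"dx":0,"dy":0.03,"dz":0,"rx":0,"ry":0,"rz":0,"hand":0},{"dx":0,"dy":0,"dz":0,"rx":0,"ry":0,"rz":0,"hand":0}]' 20
python3 -m pendant '[{"dx":0,"dy":0.04,"dz":0,"rx":0,"ry":0,"rz":0,"hand":0},{"dx":0,"dy":0,"dz":0,"rx":0,"ry":0,"rz":0,"hand":0},{"dx":0,"dy":0,"dz":0,"rx":0,"ry":0,"rz":0,"hand":0},{"dx":0,"dy":0,"dz":0,"rx":0,"ry":0,"rz":0,"hand":0}]'
python3 - <<'E'
from h import *
s=rep(.5222,.065,.065);w=snap('wrist')
cv2.imwrite('pics/w6.png',w['frame'][:,:,::-1])
E
```

```text
clock: 14.2
position: [0.5363, -0.0993, 0.2109]
ee_rot: [0.001, 0.012, 1.0, 0.002]
contact_force: [0.2, 0.4, -0.5]
width: 0.0249
gripper_force: 0.0
clock: 14.53
position: [0.537, -0.0638, 0.2084]
ee_rot: [-0.001, 0.013, 1.0, -0.0]
contact_force: [-0.1, -0.2, 0.3]
width: 0.0001
gripper_force: 0.0
t 14.53 p [ 0.537  -0.0638  0.2084] ydir 88.55 zdir [-0.002 -0.    -1.   ] F [-0.1 -0.2  0.3] w 0.0001
tool shift [0.0177 0.1285 0.1434]
```

View pics/w6.png

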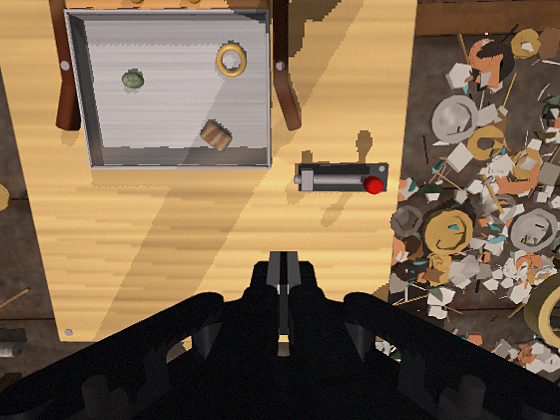

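The tray lies parallel between the guides with its contents inside. Its far rim runs (92,167)–(270,165), the rod tip is at (297,180), and the knob is at (374,186).

Run:
```python
from h import *
s=rep();w=snap('wrist')
print('tray far',dock(onplane(w,[(92,167),(270.5,165.5)],.043,s)))
f=w['frame'].astype(int);m=(f[:,:,0]>120)&(f[:,:,1]<50)&(f[:,:,2]<50);m[:,:340]=0;m[:,:][:,400:]=0
v,u=np.where(m);print(len(u),u.mean(),v.mean(),u.min(),u.max())
K=onplane(w,[(u.mean(),v.mean())],.068,s)[0];print('knob',K,dock(K),'rod tip',dock(onplane(w,[(297,180)],.03,s)))
T=K[:2]+.040*ey; rep(T[0],T[1],.064)
```

```text
t 14.58 p [ 0.5371 -0.0643  0.2085] ydir 88.51 zdir [-0.002 -0.    -1.   ] F [0.7 0.7 1. ] w 0.0001
tray far [[ 0.0768 -0.0886]
 [ 0.0754  0.0891]]
190 375.12105263157895 185.97894736842105 367 383
knob [0.52259698 0.02220904 0.068     ] [[0.0915 0.1871]] rod tip [[0.0918 0.1162]]
t 14.63 p [ 0.5372 -0.0645  0.2086] ydir 88.46 zdir [-0.001 -0.    -1.   ] F [-1.2 -0.3  0.2] w -0.0002
tool shift [0.0168 0.1263 0.1446]
```

```bash
python3 -m pendant '[{"dx":0.0042,"dy":0.0316,"dz":0,"rx":0,"ry":0,"rz":0,"hand":0},{"dx":0.0042,"dy":0.0316,"dz":0,"rx":0,"ry":0,"rz":0,"hand":0},{"dx":0.0042,"dy":0.0316,"dz":0,"rx":0,"ry":0,"rz":0,"hand":0},{"dx":0.0042,"dy":0.0316,"dz":0,"rx":0,"ry":0,"rz":0,"hand":0},{"dx":0,"dy":0,"dz":0,"rx":0,"ry":0,"rz":0,"hand":0},{"dx":0,"dy":0,"dz":0.03,"rx":0,"ry":0,"rz":0,"hand":0},{"dx":0,"dy":0,"dz":0.04,"rx":0,"ry":0,"rz":0,"hand":0},{"dx":0,"dy":0,"dz":0.04,"rx":0,"ry":0,"rz":0,"hand":0},{"dx":0,"dy":0,"dz":0.03,"rx":0,"ry":0,"rz":0,"hand":0},{"dx":0,"dy":0,"dz":0,"rx":0,"ry":0,"rz":0,"hand":0},{"dx":0,"dy":0,"dz":0,"rx":0,"ry":0,"rz":0,"hand":0}]'
python3 - <<'E'
from h import *
rep(.52260+.0262*.04,.0222+.04,.062)
E
```

```text
clock: 15.55
position: [0.5232, 0.0621, 0.068]
ee_rot: [-0.002, 0.014, 1.0, -0.0]
contact_force: [1.2, 0.0, -0.2]
width: 0.0001
gripper_force: 0.0
t 15.55 p [0.5232 0.0621 0.068 ] ydir 88.43 zdir [-0.004 -0.    -1.   ] F [ 1.2  0.  -0.2] w 0.0001
tool shift [-0.0005  0.0002  0.006 ]
```

```bash
python3 -m pendant '[{"dx":0,"dy":0,"dz":0.006,"rx":0,"ry":0,"rz":0,"hand":0},{"dx":0,"dy":-0.005,"dz":0,"rx":0,"ry":0,"rz":0,"hand":0},{"dx":0,"dy":-0.004,"dz":0,"rx":0,"ry":0,"rz":0,"hand":0},{"dx":0,"dy":-0.004,"dz":0,"rx":0,"ry":0,"rz":0,"hand":0},{"dx":0,"dy":-0.003,"dz":0,"rx":0,"ry":0,"rz":0,"hand":0}]'
python3 -m pendant '[{"dx":0,"dy":-0.003,"dz":0,"rx":0,"ry":0,"rz":0,"hand":0},{"dx":0,"dy":-0.003,"dz":0,"rx":0,"ry":0,"rz":0,"hand":0},{"dx":0,"dy":-0.003,"dz":0,"rx":0,"ry":0,"rz":0,"hand":0}]'
python3 -m pendant '[{"dx":0,"dy":-0.003,"dz":0,"rx":0,"ry":0,"rz":0,"hand":0},{"dx":0,"dy":-0.003,"dz":0,"rx":0,"ry":0,"rz":0,"hand":0},{"dx":0,"dy":-0.003,"dz":0,"rx":0,"ry":0,"rz":0,"hand":0},{"dx":0,"dy":-0.003,"dz":0,"rx":0,"ry":0,"rz":0,"hand":0},{"dx":0,"dy":-0.003,"dz":0,"rx":0,"ry":0,"rz":0,"hand":0}]'
```

```text
clock: 15.97
position: [0.5243, 0.0465, 0.0643]
ee_rot: [0.001, 0.013, 1.0, -0.0]
contact_force: [-0.7, 0.4, 0.4]
width: -0.0004
gripper_force: 0.0
clock: 16.22
position: [0.5235, 0.0384, 0.0634]
ee_rot: [0.0, 0.013, 1.0, 0.001]
contact_force: [0.6, 3.1, 0.3]
width: -0.0
gripper_force: 1.6
clock: 16.63
position: [0.5231, 0.0231, 0.0632]
ee_rot: [0.0, 0.013, 1.0, 0.0]
contact_force: [-0.5, 3.4, 3.0]
width: -0.0003
gripper_force: 1.9
```

```bash
python3 -m pendant '[{"dx":0,"dy":-0.003,"dz":0,"rx":0,"ry":0,"rz":0,"hand":0},{"dx":0,"dy":-0.003,"dz":0,"rx":0,"ry":0,"rz":0,"hand":0},{"dx":0,"dy":-0.003,"dz":0,"rx":0,"ry":0,"rz":0,"hand":0},{"dx":0,"dy":-0.003,"dz":0,"rx":0,"ry":0,"rz":0,"hand":0},{"dx":0,"dy":-0.003,"dz":0,"rx":0,"ry":0,"rz":0,"hand":0},{"dx":0,"dy":-0.003,"dz":0,"rx":0,"ry":0,"rz":0,"hand":0}]'
python3 -m pendant '[{"dx":0,"dy":-0.002,"dz":0,"rx":0,"ry":0,"rz":0,"hand":0},{"dx":0,"dy":-0.001,"dz":0,"rx":0,"ry":0,"rz":0,"hand":0},{"dx":0,"dy":-0.001,"dz":0,"rx":0,"ry":0,"rz":0,"hand":0}]'
python3 -m pendant '[{"dx":0,"dy":-0.001,"dz":0,"rx":0,"ry":0,"rz":0,"hand":0},{"dx":0,"dy":-0.001,"dz":0,"rx":0,"ry":0,"rz":0,"hand":0},{"dx":0,"dy":-0.001,"dz":0,"rx":0,"ry":0,"rz":0,"hand":0}]'
python3 -m pendant '[{"dx":0,"dy":-0.001,"dz":0,"rx":0,"ry":0,"rz":0,"hand":0},{"dx":0,"dy":-0.001,"dz":0,"rx":0,"ry":0,"rz":0,"hand":0}]'
```

```text
clock: 17.13
position: [0.5226, 0.0049, 0.0632]
ee_rot: [0.0, 0.013, 1.0, 0.0]
contact_force: [0.9, 2.9, 2.7]
width: -0.0001
gripper_force: 2.0
clock: 17.38
position: [0.5225, 0.001, 0.0632]
ee_rot: [0.0, 0.013, 1.0, 0.0]
contact_force: [0.8, 2.1, 3.0]
width: -0.0003
gripper_force: 2.0
clock: 17.63
position: [0.5224, -0.0019, 0.0632]
ee_rot: [0.0, 0.013, 1.0, 0.0]
contact_force: [1.2, 3.5, 3.6]
width: 0.0001
gripper_force: 2.0
clock: 17.8
position: [0.5224, -0.0039, 0.0632]
ee_rot: [0.0, 0.013, 1.0, 0.0]
contact_force: [1.2, 2.8, 3.3]
width: 0.0003
gripper_force: 2.0
```

```bash
python3 -m pendant '[{"dx":0,"dy":-0.001,"dz":0,"rx":0,"ry":0,"rz":0,"hand":0},{"dx":0,"dy":-0.001,"dz":0,"rx":0,"ry":0,"rz":0,"hand":0}]'
python3 -m pendant '[{"dx":0,"dy":-0.001,"dz":0,"rx":0,"ry":0,"rz":0,"hand":0},{"dx":0,"dy":-0.001,"dz":0,"rx":0,"ry":0,"rz":0,"hand":0}]'
python3 -m pendant '[{"dx":0,"dy":-0.001,"dz":0,"rx":0,"ry":0,"rz":0,"hand":0},{"dx":0,"dy":0,"dz":0,"rx":0,"ry":0,"rz":0,"hand":0}]'
python3 -m pendant '[{"dx":0,"dy":-0.001,"dz":0,"rx":0,"ry":0,"rz":0,"hand":0},{"dx":0,"dy":0,"dz":0,"rx":0,"ry":0,"rz":0,"hand":0}]'
```

```text
clock: 17.97
position: [0.5223, -0.0059, 0.0632]
ee_rot: [0.0, 0.013, 1.0, 0.0]
contact_force: [1.0, 3.2, 2.4]
width: -0.0002
gripper_force: 2.0
clock: 18.13
position: [0.5223, -0.0068, 0.0632]
ee_rot: [0.0, 0.014, 1.0, 0.001]
contact_force: [1.7, 8.1, 3.7]
width: 0.0
gripper_force: 4.8
clock: 18.3
position: [0.5223, -0.0068, 0.0632]
ee_rot: [0.0, 0.014, 1.0, 0.002]
contact_force: [2.5, 9.3, 4.0]
width: 0.0
gripper_force: 5.2
clock: 18.47
position: [0.5223, -0.007, 0.0632]
ee_rot: [0.0, 0.014, 1.0, 0.003]
contact_force: [1.7, 12.3, 4.2]
width: 0.0
gripper_force: 6.4
```

The bolt is at its end stop. I'll back off, lift and check.

```bash
python3 -m pendant '[{"dx":0,"dy":0.006,"dz":0,"rx":0,"ry":0,"rz":0,"hand":0},{"dx":0,"dy":0.012,"dz":0,"rx":0,"ry":0,"rz":0,"hand":0},{"dx":0,"dy":0.01,"dz":-0.01,"rx":0,"ry":0,"rz":0,"hand":0},{"dx":0,"dy":0,"dz":-0.04,"rx":0,"ry":0,"rz":0,"hand":0},{"dx":0,"dy":0,"dz":-0.04,"rx":0,"ry":0,"rz":0,"hand":0},{"dx":0,"dy":0,"dz":-0.04,"rx":0,"ry":0,"rz":0,"hand":0},{"dx":0,"dy":-0.02,"dz":-0.04,"rx":0,"ry":0,"rz":0,"hand":0},{"dx":0,"dy":-0.04,"dz":-0.02,"rx":0,"ry":0,"rz":0,"hand":0},{"dx":0,"dy":-0.04,"dz":0,"rx":0,"ry":0,"rz":0,"hand":0},{"dx":0,"dy":0,"dz":0,"rx":0,"ry":0,"rz":0,"hand":0},{"dx":0,"dy":0,"dz":0,"rx":0,"ry":0,"rz":0,"hand":0}]'
python3 - <<'E'
from h import *
s=rep();w=snap('wrist')
cv2.imwrite('pics/w7.png',cv2.resize(w['frame'][:,:,::-1],(800,600),interpolation=cv2.INTER_CUBIC))
f=w['frame'].astype(int);m=(f[:,:,0]>120)&(f[:,:,1]<50)&(f[:,:,2]<50);m[300:]=0
n,l,st,c=cv2.connectedComponentsWithStats(m.astype(np.uint8));k=1+np.argmax(st[1:,4]);print(c[k],st[k]);print(dock(onplane(w,[c[k]],.068,s)))
E
```

```text
clock: 19.38
position: [0.5198, -0.0792, 0.2496]
ee_rot: [-0.0, 0.015, 1.0, -0.0]
contact_force: [1.0, 1.0, -0.3]
width: 0.0003
gripper_force: 0.0
t 19.38 p [ 0.5198 -0.0792  0.2496] ydir 88.31 zdir [-0.    -0.001 -1.   ] F [ 1.   1.  -0.3] w 0.0003
[333.44852941 194.56617647] [327 189  14  13 136]
[[0.0915 0.14  ]]
```

View pics/w7.png

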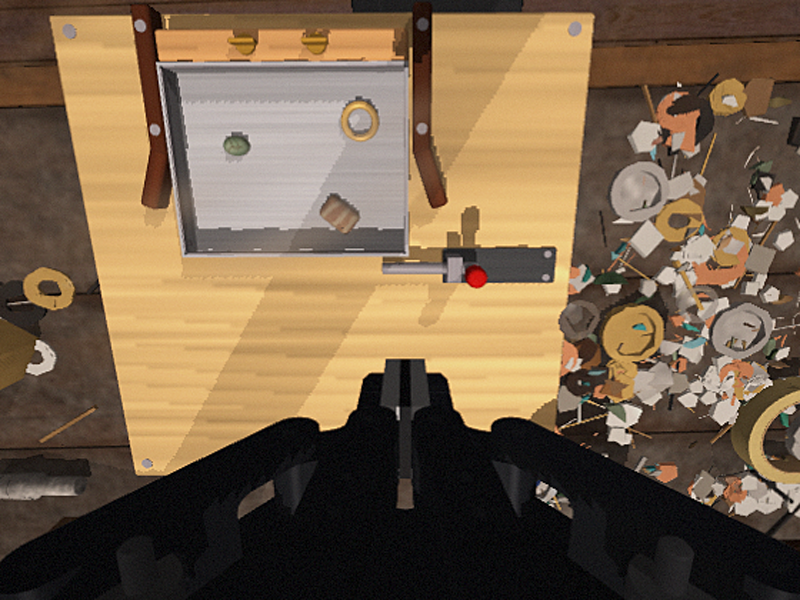

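The tray's near wall is flush with the stop bar at v≈62. The rod tip is at (384,267) behind the far wall, the knob is at (477,277), and the ring and stones are in the tray. I'll check the bolt travel and then hand in.

Run:
```python
from h import *
s=rep();w=snap('wrist');P=lambda l,z:dock(onplane(w,(np.array(l)+.5)*.7-.5,z,s))
print('rod tip',P([(384,267)],.03),'seat right/left ends',P([(443,265),(555,265)],.04),'tray far',P([(184,256),(408,256)],.043),'near',P([(159,63),(407,63)],.043))
```

```text
t 19.43 p [ 0.5196 -0.0778  0.249 ] ydir 88.41 zdir [-0.001  0.    -1.   ] F [-0.2  0.8  0.4] w 0.0002
rod tip [[0.0891 0.0706]] seat right/left ends [[0.0857 0.1187]
 [0.0859 0.2091]] tray far [[ 0.0776 -0.0877]
 [ 0.0779  0.0904]] near [[-0.0609 -0.0875]
 [-0.0605  0.0896]]
```

```bash
python3 -c "
from rig import manip
print(manip.sign_off())"
```

```text
the job is handed in; nothing more can be done
None
```

The job is handed in: the tray is home against the stop bar, pressed at about 15 N for about a second, and the bolt was pushed right to its end stop behind it. The ring and both stones are still in the tray. No verdict came back.

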